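# Put a hand coffee grinder back together after cleaning

## Task

Put the hand coffee grinder back together: lift the inner burr out of its drying stand by its red dial, lower it axle first through the rings of the upturned grinder until it stops, and keep turning it slowly under light pressure until its square end drops into the drive hub and the burr is fully home. Then push the catch cup, mouth down, over the grinder's collar until it sits flush on the body, and let go. Work with a light hand, never forcing the burr or the cup against the grinder, and leave the other things on the worktop where they are.

Things in the scene. Friction and masses are not known exactly. Their poses are not given: they have to be found in the camera images.
- grinder: Hand coffee grinder, fixed, standing upside down (open end up) in a round beech foot 96 mm wide: silver metal tube 57 mm in diameter, 60 over its ribbed black sleeve. Origin: centre of the foot's underside, z up along the tube, on which all rings are centred. The rings shrink downwards: collar, outer burr, bearing, hub. It is harmed if the burr or the cup is forced against it with over 40 N.
- collar (a point): Centre of the grinder's open top, 108 mm above its origin, z up. The collar, 49 mm in outer diameter (top edge 47.6), stands 12 mm above the body's flat shoulder, where the cup comes to rest. The clear bore, 40 mm or more, reaches from here 32 mm down through the collar and the outer burr ring.
- bearing (a point): Centre of the bearing's upper face inside the grinder, 74 mm above its origin, z up: bore 17.4 mm, 8 mm thick. The burr's axle passes through it, and the cone's narrow face comes to rest on it when home.
- socket (a point): Centre of the drive hub's mouth inside the grinder, 42 mm above its origin: brass, square socket 12.5 mm wide, 12 mm deep. The angle at which its square stands is not measured and differs each time: this point's axes are the tube's, not the hub's. The hub resists turning with 0.12 N m, so it stays put while the burr is turned on it under light pressure.
- burr: Inner burr with axle and red dial, one loose rigid piece, about 160 g, standing axle down in the stand. Origin: centre of the steel cone's narrow lower face, z up along the axle. Cone 26 mm wide at 0, 36.4 at 20 mm, top at 22 mm; stalk 16 mm thick to 36 mm; dial above. Axle below: 16 mm round to -31 mm. Home: origin at the bearing point. Out of line with the socket it stops 10 mm higher.
- dial (a point): Middle of the burr's round ribbed red dial, 49 mm above its origin, the place to grip from above, at any yaw: 22 to 23 mm in diameter, from 36 to 62 mm above the burr's origin. With the burr home its lower edge stands 2 mm above the collar's top.
- tip (a point): Foot of the burr's square end, 42 mm below its origin: 11 mm wide, 11 mm long, its edges hardly broken; flats along the burr's x and y. It enters the socket only within about 8 degrees of its line; less than a quarter turn either way, pressed with 3 to 8 N, finds it (the axle is by then guided in the bearing). If it sticks part-way in, the hub turns along: turn back the other way a little.
- stand: Drying stand, fixed: beech foot 80 x 84 x 10 mm (x, y, z), over it a bent steel bridge 44 x 63 mm, its top at 55 mm, with a 20 mm hole in the middle through which the burr's axle hangs; the burr's narrow face rests on the bridge. Origin: centre of the foot's underside, z up.
- cup: Catch cup of the grinder: silver metal with a black rubber band, 57 mm in outer diameter (59 over the band), 48 mm tall, about 120 g, loose on the worktop, mouth down. Origin: centre of the mouth, z up to the closed end. Inner diameter 51 mm, inner depth 44 mm. It goes over the collar as it stands, at any yaw. Flush: origin 96 mm above the grinder's; it cannot get there unless the burr is home.
- mug: Bystander: striped cream mug, 82 x 120 x 94 mm, loose. Origin: underside.
- timer: Bystander: red and white kitchen timer, 64 mm across, 62 mm tall, loose. Origin: centre of the underside.
- spoon: Bystander: teaspoon, 130 x 26 x 11 mm, lying loose along its x axis. Origin: centre of the underside.
- crank: Bystander: the grinder's steel crank with a dark wooden knob, lying loose on the worktop, not needed; 140 mm long, 44 mm tall at the knob. Origin: centre of its boss, underside; the knob lies 112 mm along x.
Things that resemble listed ones, but are neither listed nor needed, are in the scene too. Leave any pink look-alike of the burr alone. Leave any yellow look-alike of the cup alone.

How it is judged:
By the outcome, as a careful person would: the job done as asked, in the order asked, and still so for the second after the job is handed in, with the robot touching nothing.
It also fails if it takes over 64 s, if anything falls off the work surface, if the arm or the gripper's body presses on something with over 40 N, if the wrist force passes 120 N, or if a joint passes its speed limit or range.

## Robot

A 6-joint arm with a two-finger parallel gripper is mounted at the origin on a cart in front of the work surface, level with it; the furniture and walls round the work are solid. World frame = base frame: x ahead of the robot, y to its left, z up, the work surface at z = 0. Lengths are in m, angles in rad, forces in N, time in s.
With the tool pointing down it reaches from about 0.25 to 0.725 m from the base axis. Payload 4 kg.
Tool frame: the origin (TCP) lies between the finger pads; the fingertips stand 19 mm ahead of it and the grasp point (between the pads) is the TCP; z points along the fingers, y is the line along which they close (so a half turn about z gives the same grasp; the last joint's range is limited). The gripper opens to 85 mm and grips with 20 to 120 N. Pads are 22 mm wide; open, the fingers measure 114 mm over their backs; the gripper's body (76 mm by 85 mm) begins 54 mm behind the grasp point. The pads swing forward as they close: fully open they stand 13 mm farther back than shut.
Start: joints at [-1.213, 0.241, 0.005, 1.335, 0, 1.571], TCP at [0.175, -0.468, 0.25] pointing down, gripper open.
Joint ranges: [-2.72, 2.72], [-1.05, 1.87], [-1.09, 1.28], [-1.99, 2.15], [-1.42, 1.44], [-3.14, 3.14]. Speed limits (rad/s): [2.79, 2.79, 3.14, 3.14, 3.14, 3.14].

## Interface

Orientations are given as a 3x3 rotation matrix whose columns are the frame's x, y, z axes.
In Python, from cell import monitor, eyes, ticket gives the robot as it stands. The module is installed in compiled form; this text tells all that it offers.
- The arm moves only by the tool arm_command, never from a script. Its argument "targets" is one flat list of numbers, 5 for each row, row after row: the shift along the tool's x, y, z in cm, then the turn about the tool's z in degrees, then the closure, from 0 (fully open) to 1 (shut). In form: [dx, dy, dz, roll, gripper, dx, dy, dz, roll, gripper, ...]. A call has 1 to 20 rows; each row shifts and turns the commanded pose from where the row before left it, along the tool's axes as they then stand; what a row does not reach is not made up. A row lasts 1/8 s, in which the tool goes at most 62.5 mm and 10.7 degrees, less where a joint would pass 70% of its speed; a pose out of reach is approached as far as the arm can. A call with a gripper value outside its range is refused whole. The fingers move at their own pace and stop on an object; the grip force is fixed at half the most. Time passes only in rows, so rows that do not move let the fingers close. It gives the time, the measured TCP pose, the force, the opening and the grip force at its end, in the units of the state.
- monitor.sense(): the state, without advancing time (a new reading comes with each control period).
- eyes.snapshot(name): name is "scene" or "top"; returns a dict with "image" (480x640x3 uint8, red, green, blue), "depth" (480x640 float32, m along the optical axis (not along the pixel's ray), 0 where there is no reading), "K" (3x3 intrinsics, pixels), "T" (4x4, takes a point from camera to world coordinates). Camera axes: x right, y down, z forward; pixel columns grow to the right and rows downward; lengths in m; the calibration is good to about 2 mm. A picture is of the moment at which its call begins.
- ticket.finish_job(): hands the job in; it is judged then, once.
The state is a dict: "t": time; "q": joint angles; "joint_vel": joint speeds; "joint_torque": joint torques, N m; "position": TCP position; "eef_rot": TCP orientation; "contact_force": force on the tool from outside, world axes, zero at the start; "torque": the same for the moment, N m; "grip_width": finger opening in m; "grip_force": force on a finger pad.
Only numpy, scipy, OpenCV 4.12 (cv2) and the standard library are available. Lean on these libraries where they do the work, as an engineer would, in place of code of your own. Each camera call takes 0.05 s, during which the arm holds its last target. There are 200 camera calls.

## Working session

There is one attempt and no reset: what is moved stays moved. The work goes in short steps, Python scripts to look and compute and a tool call to move; the robot and the scene stay as the last step left them, time stands still between calls to the robot, and variables do not carry over. Pictures are saved under pics/ and viewed, at most 10 in all, crops included, and the job is handed in when it is done.

Besides the shell and the picture viewer there is one more tool, called after "Request:" as name(argument=value, ...), one argument or row to a line, values as JSON. arm_command: Moves the arm, as the interface text tells. Its arguments: {"type":"object","properties":{"targets":{"type":"array","items":{"type":"number"}}},"required":["targets"]}

```bash
mkdir -p pics; cat > h.py <<'E'
import numpy as np, cv2, pickle
from cell import monitor, eyes, ticket
def snap(n,f):
    s=eyes.snapshot(n); cv2.imwrite(f'pics/{f}.png',cv2.cvtColor(s['image'],cv2.COLOR_RGB2BGR)); pickle.dump(s,open(f'pics/{f}.pkl','wb')); return s
def load(f): return pickle.load(open(f'pics/{f}.pkl','rb'))
def cloud(s):
    d=s['depth']; v,u=np.mgrid[:480,:640]; K=s['K']
    p=np.stack([(u-K[0,2])/K[0,0]*d,(v-K[1,2])/K[1,1]*d,d],-1)
    w=p@s['T'][:3,:3].T+s['T'][:3,3]; w[d==0]=np.nan; return w
E
python3 - <<'E'
from h import *
for n in ('scene','top'):
    s=snap(n,n+'0'); print(n,s['K'].tolist(),s['T'].round(3).tolist())
m=monitor.sense(); print(m)
E
```

```text
scene [[479.32794394912395, 0.0, 311.8525114848089], [0.0, 479.32794394912395, 238.79388472241772], [0.0, 0.0, 1.0]] [[-0.591, -0.394, 0.704, -0.093], [-0.806, 0.283, -0.519, 0.511], [0.005, -0.875, -0.485, 0.514], [0.0, 0.0, 0.0, 1.0]]
top [[446.8373353120562, 0.0, 319.9159786982038], [0.0, 446.8373353120562, 240.212233080951], [0.0, 0.0, 1.0]] [[0.001, -0.996, 0.091, 0.426], [-1.0, -0.002, -0.014, 0.058], [0.014, -0.091, -0.996, 1.06], [0.0, 0.0, 0.0, 1.0]]
{'t': 0.1, 'q': array([-1.21299225e+00,  2.41372426e-01,  3.90166230e-03,  1.33523944e+00,
        2.62669027e-07,  1.57078060e+00]), 'joint_vel': array([-0.00102648, -0.00060978,  0.00422629,  0.00202712,  0.00048084,
        0.00019158]), 'joint_torque': array([ 2.13904927e-04, -3.73137367e+01,  2.53010201e+01,  1.08275269e-02,
       -3.08486233e-05, -6.09232941e-06]), 'position': array([ 0.17492538, -0.46784247,  0.2495009 ]), 'eef_rot': array([[ 9.36662626e-01,  3.50232317e-01, -6.70028740e-04],
       [ 3.50232958e-01, -9.36660910e-01,  1.79276004e-03],
       [ 2.92774894e-07, -1.91387748e-03, -9.99998169e-01]]), 'contact_force': array([-0.08564229, -0.01451762,  0.18227164]), 'torque': array([ 0.04777068,  0.02169386, -0.00464313]), 'grip_force': 0.0, 'grip_width': 0.08518221564616978}
```

View pics/scene0.png

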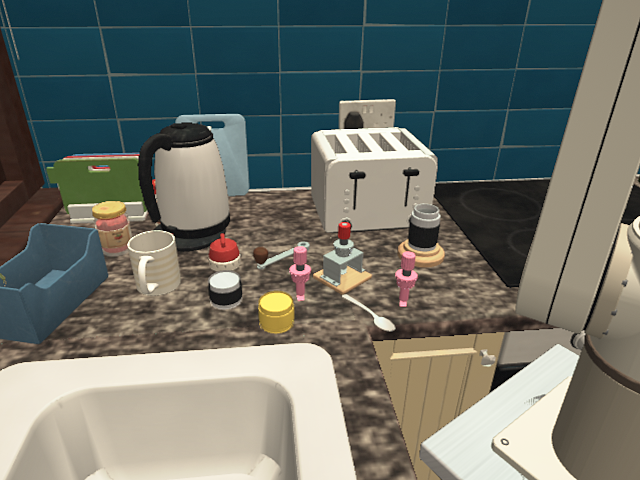

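View pics/top0.png

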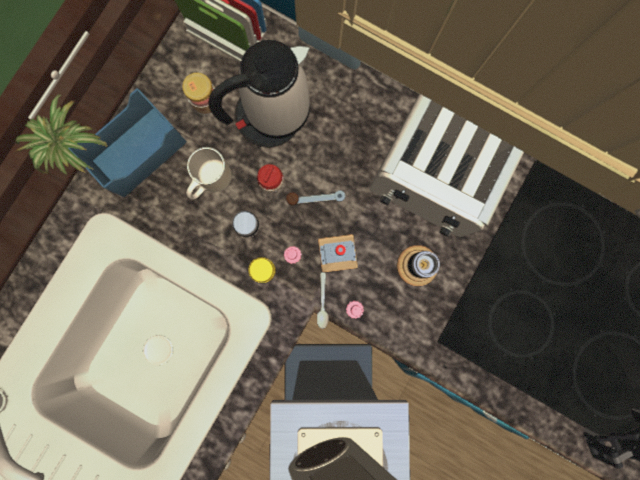

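The scene picture shows the red-dialled burr in the stand (345,232). Its look-alikes are the pink burrs (300,262) and (405,268), and the red timer (223,250) could be confused with it too. The silver and black cup is at (225,289), its yellow look-alike at (277,313), and the grinder at (424,232). In the top picture: burr (340,250), cup (245,223), grinder (424,263).

```bash
cat > meas.py <<'E'
from h import *
from scipy.optimize import least_squares
def fit(P,r,c0):
    f=lambda c:np.hypot(P[:,0]-c[0],P[:,1]-c[1])-r
    s=least_squares(f,c0,loss='soft_l1',f_scale=.001); return s.x.round(4),np.abs(s.fun).mean().round(4)
if __name__=='__main__':
    S={n:load(n+'0') for n in('scene','top')}; C={n:cloud(S[n]) for n in S}
    def crop(n,u,v,h=38): return cv2.resize(S[n]['image'][v-h*3//4:v+h*3//4,u-h:u+h],(400,300),interpolation=cv2.INTER_CUBIC)
    m=np.vstack([np.hstack([crop('scene',345,250,45),crop('scene',424,235,45)]),np.hstack([crop('top',340,250),crop('top',420,263)])])
    cv2.imwrite('pics/m.png',m[...,::-1])
    for name,bx,z,r in [('dial',{'scene':(325,215,365,245),'top':(325,235,355,265)},.117,.0113),('collar',{'scene':(400,195,450,250),'top':(395,240,445,290)},.108,.0238),('cup',{'scene':(200,265,250,310),'top':(228,205,264,242)},.048,.0285)]:
        for n,(a,b,c,d) in bx.items():
            P=C[n][b:d,a:c].reshape(-1,3); P=P[~np.isnan(P[:,0])]
            im=S[n]['image'][b:d,a:c].reshape(-1,3)
            zt=np.percentile(P[P[:,2]<z+.02][:,2],98); T=P[np.abs(P[:,2]-z)<.005]
            print(name,n,'ztop',zt.round(4),len(T),'mid',((T.min(0)+T.max(0))/2).round(4),'ext',np.ptp(T,0).round(4),'mean',T.mean(0).round(4))
            side=P[(P[:,2]>z-.022)&(P[:,2]<z-.008)] if name!='cup' else P[(P[:,2]>.008)&(P[:,2]<.042)]
            if n=='scene' and len(side): 
                rr={'dial':.0112,'collar':.0285,'cup':.029}[name]
                if name=='collar': side=P[(P[:,2]>.03)&(P[:,2]<.085)]; rr=.0298
                print('   side fit',fit(side,rr,T.mean(0)[:2]),len(side))
E
python3 meas.py
```

```text
dial scene ztop 0.1172 77 mid [0.4944 0.0059 0.1154] ext [0.0198 0.0219 0.0065] mean [0.4927 0.0074 0.1161]
   side fit (array([0.4959, 0.0045]), np.float64(0.0009)) 82
dial top ztop 0.1198 85 mid [0.4924 0.003  0.1172] ext [0.0194 0.0213 0.0088] mean [0.492  0.0037 0.1184]
collar scene ztop 0.1067 142 mid [ 0.4642 -0.1812  0.1064] ext [0.05   0.0487 0.0067] mean [ 0.4636 -0.1803  0.1061]
   side fit (array([ 0.4692, -0.1838]), np.float64(0.0286)) 1149
collar top ztop 0.1089 116 mid [ 0.4625 -0.1832  0.108 ] ext [0.0472 0.0476 0.0093] mean [ 0.4624 -0.1836  0.1082]
cup scene ztop 0.045 364 mid [0.5632 0.2175 0.0451] ext [0.0577 0.0543 0.0041] mean [0.563  0.2187 0.0441]
   side fit (array([0.563 , 0.2187]), np.float64(0.0099)) 667
cup top ztop 0.0479 361 mid [0.5589 0.2188 0.0465] ext [0.0533 0.0532 0.007 ] mean [0.5583 0.2184 0.0455]
```

View pics/m.png

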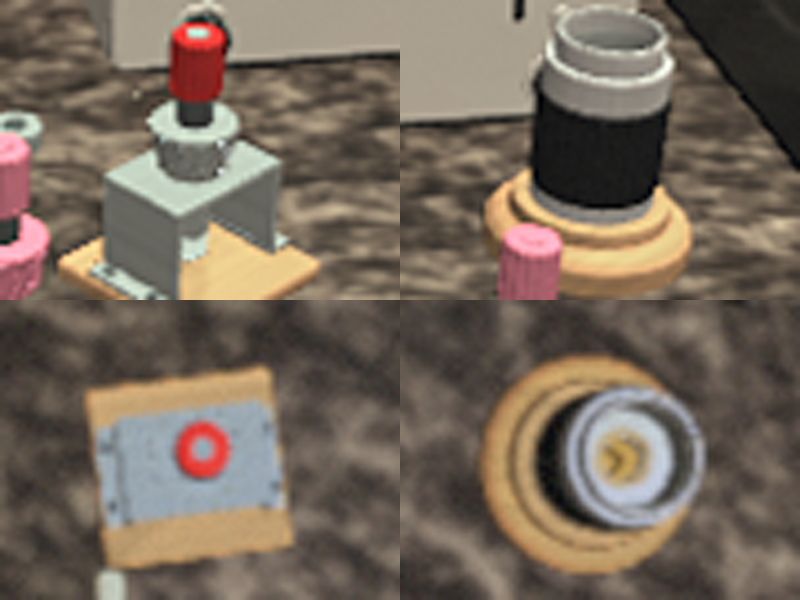

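The crops confirm the choice. The red dial with its steel cone sits in the bridge (left panels), and the grinder is open end up with the brass hub visible inside (right panels). Measured heights fit too: dial top 0.117–0.120 and collar 0.107–0.109. I'll grip about 8 mm above the dial's middle so the fingertips clear the collar at home.

Request:
arm_command(
  targets=[1.5,-1,0,0,0.45,3.5,-2.5,0,0,0.45,4,-2.9,0,0,0.45,4,-2.9,0,0,0.45,4,-2.9,0,0,0.45,4,-2.9,0,0,0.45,4,-2.9,0,0,0.45,4,-2.9,0,0,0.45,4,-2.9,0,0,0.45,4,-2.9,0,0,0.45,4,-2.8,0,0,0.45,3.5,-2.3,0,0,0.45,1.9,-1.2,0,0,0.45,0,0,0,0,0.45],
)

```text
t: 1.85
position: [0.4941, 0.0046, 0.2499]
eef_rot: [[0.936, 0.353, -0.001], [0.353, -0.936, -0.0], [-0.001, -0.0, -1.0]]
contact_force: [-0.8, 0.8, -0.2]
grip_width: 0.0473
grip_force: 0.0
```

```bash
cat > ring.py <<'E'
from h import *
from scipy.optimize import minimize
def proj(s,W):
    c=(W-s['T'][:3,3])@s['T'][:3,:3]; return c[:,:2]/c[:,2:]*[s['K'][0,0],s['K'][1,1]]+s['K'][:2,2]
def edge(s,x,y,z,r,sig=.8):
    """centre of a horizontal circle of radius r at height z, maximising image gradient along it"""
    g=cv2.GaussianBlur(s['image'].astype(np.float32),(0,0),sig)
    m=sum(np.hypot(cv2.Sobel(g[...,i],5,1,0),cv2.Sobel(g[...,i],5,0,1)) for i in range(3))
    t=np.linspace(0,2*np.pi,120,endpoint=False)
    def f(c):
        p=proj(s,np.c_[c[0]+r*np.cos(t),c[1]+r*np.sin(t),0*t+z]).astype(np.float32)
        return -np.minimum(cv2.remap(m,p[:,0].copy(),p[:,1].copy(),1),400).mean()
    G=[(f((x+a,y+b)),x+a,y+b) for a in np.arange(-.006,.0061,.0005) for b in np.arange(-.006,.0061,.0005)]
    b=min(G); q=minimize(f,b[1:],method='Nelder-Mead',options=dict(initial_simplex=np.array(b[1:])+[[0,0],[.0005,0],[0,.0005]])); return q.x.round(4),round(-q.fun)
E
python3 - <<'E'
from ring import *
for n in('scene','top'):
    s=load(n+'0'); print(n,'dial',edge(s,.4935,.0045,.117,.0112),'collar',edge(s,.463,-.1825,.108,.0238),'inner',edge(s,.463,-.1825,.108,.0205),'shoulder',edge(s,.463,-.1825,.096,.0285),'foot',edge(s,.463,-.1825,.012,.048),'cup',edge(s,.561,.2185,.048,.0285),edge(s,.561,.2185,.048,.0275))
C=np.vstack([cloud(load(n+'0')).reshape(-1,3) for n in('scene','top')]);C=C[~np.isnan(C[:,0])]
d=np.hypot(C[:,0]-.463,C[:,1]+.1825)
k=(d<.16)&(d>.04)&(C[:,2]>.06)&(C[:,2]<.5); P=C[k]
for a in range(-180,180,30):
    A=np.degrees(np.arctan2(P[:,1]+.1825,P[:,0]-.463)); q=k[k]&(A>=a)&(A<a+30)
    if q.sum()>3: print('ang',a,q.sum(),'dmin',d[k][q].min().round(3),'zmax',P[q,2].max().round(3))
m=monitor.sense(); print(m['t'],m['position'],m['q'],m['grip_width'],m['contact_force'])
E
```

```text
scene dial (array([0.4915, 0.002 ]), 400) collar (array([ 0.4595, -0.1801]), 326) inner (array([ 0.4639, -0.1849]), 351) shoulder (array([ 0.4602, -0.1808]), 351) foot (array([ 0.4683, -0.1854]), 328) cup (array([0.556, 0.221]), 394) (array([0.555 , 0.2215]), 400)
top dial (array([0.4905, 0.0015]), 400) collar (array([ 0.4578, -0.1756]), 368) inner (array([ 0.4629, -0.183 ]), 375) shoulder (array([ 0.4631, -0.1854]), 394) foot (array([ 0.4641, -0.1875]), 390) cup (array([0.5575, 0.216 ]), 400) (array([0.5565, 0.2145]), 400)
ang -60 2128 dmin 0.088 zmax 0.185
ang -30 2930 dmin 0.087 zmax 0.184
ang 0 2266 dmin 0.118 zmax 0.184
1.85 [0.49412634 0.00458173 0.24993212] [ 9.36928209e-03  2.29902453e-01 -9.89487303e-03  1.33195097e+00
 -1.68753271e-04  2.79057228e+00] 0.04727898077035275 [-0.79075788  0.77300981 -0.17863067]
```

Request:
arm_command(
  targets=[0,0,0,-10,0.45,0,0,0,-10,0.45,0,0,0,-10,0.45,0,0,0,-10,0.45,0,0,0,-10,0.45,0,0,0,-10,0.45,0,0,0,-10,0.45,0,0,0,-10,0.45,0,0,0,-10,0.45],
)

```text
t: 2.98
position: [0.493, 0.002, 0.2504]
eef_rot: [[-0.354, 0.935, -0.001], [0.935, 0.354, -0.0], [-0.0, -0.001, -1.0]]
contact_force: [0.7, -0.3, 0.3]
grip_width: 0.0469
grip_force: 0.0
```

```bash
sed -i 's/np.minimum(\(cv2.remap(.*,1)\),400)/np.sqrt(\1)/' ring.py; python3 - <<'E'
from ring import *
for n in('scene','top'):
    s=load(n+'0'); print(n,'dial',edge(s,.4935,.0045,.117,.0112),edge(s,.4935,.0045,.117,.0108),'collar',edge(s,.463,-.1825,.108,.0238),'inner',edge(s,.463,-.1825,.108,.0205),'shoulder',edge(s,.463,-.1825,.096,.0285),'foot',edge(s,.463,-.1825,.012,.048),'cup',edge(s,.561,.2185,.048,.0285),edge(s,.561,.2185,.048,.0275))
E
```

```text
scene dial (array([ 0.4976, -0.0005]), 26) (array([ 0.4979, -0.001 ]), 26) collar (array([ 0.469 , -0.1859]), 19) inner (array([ 0.4639, -0.1861]), 20) shoulder (array([ 0.4626, -0.1798]), 22) foot (array([ 0.4656, -0.1841]), 22) cup (array([0.5563, 0.2236]), 27) (array([0.5559, 0.2219]), 29)
top dial (array([0.4921, 0.0028]), 27) (array([0.4922, 0.0029]), 27) collar (array([ 0.4614, -0.1735]), 25) inner (array([ 0.4611, -0.1737]), 24) shoulder (array([ 0.4635, -0.1848]), 25) foot (array([ 0.4631, -0.1851]), 23) cup (array([0.5581, 0.2166]), 25) (array([0.5579, 0.2164]), 28)
```

Request:
arm_command(
  targets=[0.2,0.1,2,0,0.45,0,0,3,0,0.45,0,0,3,0,0.45,0,0,3,0,0.45,0,0,2,0,0.45,0,0,0.8,0,0.45,0,0,0,0,0.45],
)

```text
t: 3.85
position: [0.4938, 0.0048, 0.1123]
eef_rot: [[-0.349, 0.937, -0.001], [0.937, 0.349, -0.0], [0.0, -0.001, -1.0]]
contact_force: [-0.7, -0.3, -0.1]
grip_width: 0.0468
grip_force: 0.0
```

```bash
python3 - <<'E'
from h import *
m=monitor.sense(); print(m['position'],m['contact_force'],m['grip_width'],m['q'])
s=snap('scene','s1'); cv2.imwrite('pics/s1c.png',cv2.resize(s['image'][180:300,265:425],(800,600),interpolation=2)[...,::-1])
E
```

```text
[0.49382587 0.00483948 0.11233753] [-0.70232046 -0.30323389 -0.13137061] 0.046795770285013465 [ 9.89318605e-03  3.35960940e-01 -2.45182647e-01  9.90475707e-01
 -1.62361543e-04  1.22404322e+00]
```

View pics/s1c.png

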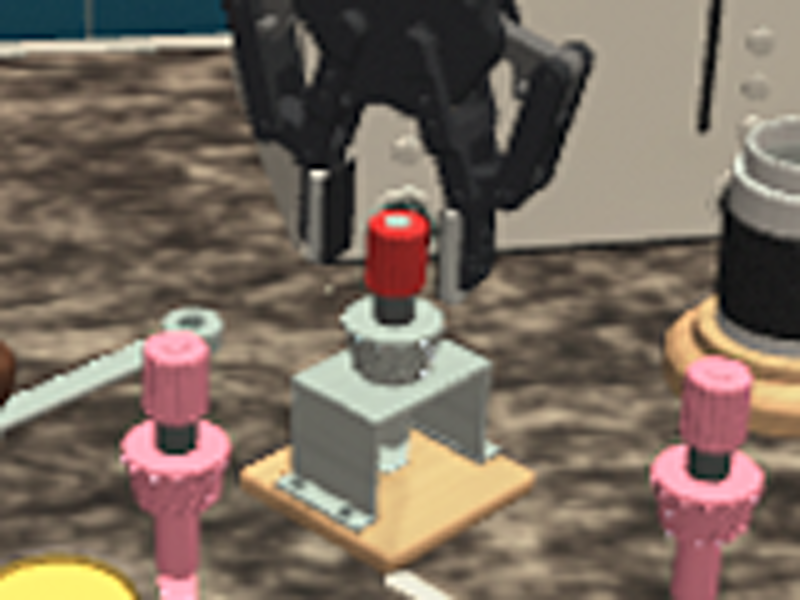

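The pads at (318,215) and (450,255) straddle the red dial at (400,250), and the cone and stand are clear. Next I close slowly.

Request:
arm_command(
  targets=[0,0,0,0,0.6,0,0,0,0,0.65,0,0,0,0,0.7,0,0,0,0,0.72],
)

```text
t: 4.4
position: [0.4945, 0.0055, 0.1125]
eef_rot: [[-0.35, 0.937, 0.0], [0.937, 0.35, -0.0], [-0.0, 0.0, -1.0]]
contact_force: [0.3, 0.0, 1.1]
grip_width: 0.0235
grip_force: 0.0
```

Request:
arm_command(
  targets=[0,0,0,0,0.8,0,0,0,0,0.9,0,0,0,0,1,0,0,0,0,1],
)

```text
t: 4.9
position: [0.4943, 0.0054, 0.1125]
eef_rot: [[-0.35, 0.937, 0.0], [0.937, 0.35, -0.0], [-0.0, -0.0, -1.0]]
contact_force: [-2.6, -0.3, 4.9]
grip_width: 0.0201
grip_force: 58.9
```

Request:
arm_command(
  targets=[0,0,-0.5,0,1,0,0,-1,0,1,0,0,-2,0,1,0,0,-2.5,0,1,0,0,-2.5,0,1,0,0,-2.5,0,1,0,0,-1.5,0,1,0,0,0,0,1],
)

```text
t: 5.9
position: [0.4952, 0.0055, 0.2384]
eef_rot: [[-0.35, 0.937, 0.003], [0.937, 0.35, 0.0], [-0.001, 0.002, -1.0]]
contact_force: [0.8, 0.5, -1.8]
grip_width: 0.0197
grip_force: 58.7
```

```bash
python3 - <<'E'
from h import *
m=monitor.sense(); print(m['position'],m['contact_force'],m['grip_width'],m['torque'])
s=snap('scene','s2'); t=snap('top','t2')
a=cv2.resize(s['image'][90:240,280:440],(562,527),interpolation=2); cv2.imwrite('pics/s2c.png',a[...,::-1])
E
```

```text
[0.49515927 0.00552154 0.23839624] [ 0.75348396  0.48228425 -1.77813672] 0.019693914046031012 [-0.04001083  0.02102063  0.00566994]
```

View pics/s2c.png

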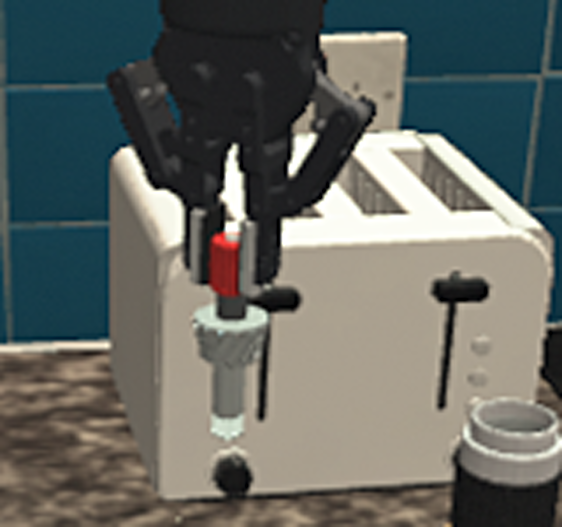

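```bash
cat > side.py <<'E'
from h import *
from scipy.optimize import least_squares
def side(C,c0,z0,z1,r,R):
    P=C.reshape(-1,3); P=P[~np.isnan(P[:,0])]
    k=(np.hypot(P[:,0]-c0[0],P[:,1]-c0[1])<R)&(P[:,2]>z0)&(P[:,2]<z1); P=P[k]
    f=lambda c:np.hypot(P[:,0]-c[0],P[:,1]-c[1])-r
    s=least_squares(f,c0,loss='soft_l1',f_scale=.001)
    g=least_squares(lambda c:np.hypot(P[:,0]-c[0],P[:,1]-c[1])-c[2],[*c0,r],loss='soft_l1',f_scale=.001)
    return s.x.round(4),'res',np.abs(s.fun).mean().round(4),len(P),'free r',g.x.round(4)
E
python3 - <<'E'
from side import *
for n in('s2','t2'):
    C=cloud(load(n)); print(n)
    tcp=(.4952,.0055)
    print('axle',side(C,tcp,.142,.178,.008,.014)); print('cone',side(C,tcp,.184,.2,.0155,.024)); print('conetop',side(C,tcp,.199,.2025,.0182,.024))
    g=(.463,-.183)
    print('sleeve',side(C,g,.035,.08,.030,.037));print('body',side(C,g,.088,.095,.0285,.034));print('collar',side(C,g,.098,.106,.0245,.027))
    print('cup',side(C,(.56,.2185),.006,.042,.029,.036))
E
```

```text
s2
axle (array([0.497 , 0.0045]), 'res', np.float64(0.001), 163, 'free r', array([0.4963, 0.0051, 0.0073]))
cone (array([0.4962, 0.0059]), 'res', np.float64(0.0012), 139, 'free r', array([0.4967, 0.0054, 0.0161]))
conetop (array([0.4968, 0.0048]), 'res', np.float64(0.0022), 69, 'free r', array([0.4953, 0.0066, 0.0163]))
sleeve (array([ 0.4666, -0.1829]), 'res', np.float64(0.001), 601, 'free r', array([ 0.4663, -0.1825,  0.0296]))
body (array([ 0.4656, -0.1821]), 'res', np.float64(0.0025), 129, 'free r', array([ 0.4631, -0.1794,  0.0249]))
collar (array([ 0.4652, -0.1812]), 'res', np.float64(0.0017), 169, 'free r', array([ 0.4651, -0.1812,  0.023 ]))
cup (array([0.5626, 0.219 ]), 'res', np.float64(0.0014), 591, 'free r', array([0.5621, 0.2191, 0.0286]))
t2
axle (array([0.4952, 0.0055]), 'res', np.float64(nan), 0, 'free r', array([0.4952, 0.0055, 0.008 ]))
cone (array([0.4952, 0.0055]), 'res', np.float64(nan), 0, 'free r', array([0.4952, 0.0055, 0.0155]))
conetop (array([0.4952, 0.0055]), 'res', np.float64(nan), 0, 'free r', array([0.4952, 0.0055, 0.0182]))
sleeve (array([ 0.4648, -0.1678]), 'res', np.float64(0.003), 91, 'free r', array([ 0.4643, -0.1739,  0.0244]))
body (array([ 0.4611, -0.1743]), 'res', np.float64(0.0015), 23, 'free r', array([ 0.4611, -0.1787,  0.0247]))
collar (array([ 0.4628, -0.18  ]), 'res', np.float64(0.0013), 49, 'free r', array([ 0.463 , -0.1835,  0.0216]))
cup (array([0.5582, 0.2182]), 'res', np.float64(0.0029), 158, 'free r', array([0.558 , 0.2179, 0.0278]))side.py:9: RuntimeWarning: Mean of empty slice.
  return s.x.round(4),'res',np.abs(s.fun).mean().round(4),len(P),'free r',g.x.round(4)
  ret = ret.dtype.type(ret / rcount)
```

Request:
arm_command(
  targets=[-1.5,-0.9,0,0,1,-3,-1.7,0,0,1,-3,-1.7,0,0,1,-3,-1.7,0,0,1,-3,-1.7,0,0,1,-2,-1.1,0,0,1,-1.05,-0.6,0,0,1,0,0,0,0,1],
)

```text
t: 7.0
position: [0.4637, -0.1832, 0.2367]
eef_rot: [[-0.349, 0.937, -0.001], [0.937, 0.349, 0.001], [0.001, -0.001, -1.0]]
contact_force: [0.3, 0.4, -1.4]
grip_width: 0.0195
grip_force: 58.8
```

```bash
cat > look.py <<'E'
from side import *
import sys
m=monitor.sense(); p=m['position']; print(p.round(4),m['contact_force'].round(1),m['eef_rot'].round(3).tolist(),m['q'][5].round(2))
A=[];G=[]
for i in range(3):
    s=eyes.snapshot('scene'); C=cloud(s); z=p[2]-.057
    A.append(side(C,p[:2]+[.001,0],z-.038,z-.003,.008,.013)[0]); B=side(C,p[:2]+[.001,0],z+.003,z+.019,.0155,.024)
    G.append(side(C,(.466,-.183),.035,.08,.030,.037)[0]); 
    print('cone',B[0],'collar',side(C,(.466,-.183),.098,.106,.0245,.027)[0])
print('axle',np.mean(A,0).round(4),'sleeve',np.mean(G,0).round(4)); d=np.mean(G,0)-np.mean(A,0); print('shift needed world',d.round(4),'tool cm',(m['eef_rot'][:2,:2].T@d*100).round(2))
cv2.imwrite(f'pics/{sys.argv[1]}.png',s['image'][...,::-1])
E
python3 look.py s3
```

```text
[ 0.4637 -0.1832  0.2367] [ 0.3  0.4 -1.4] [[-0.349, 0.937, -0.001], [0.937, 0.349, 0.001], [0.001, -0.001, -1.0]] 0.84
cone [ 0.4647 -0.1829] collar [ 0.4653 -0.1814]
cone [ 0.4648 -0.1822] collar [ 0.4654 -0.1813]
cone [ 0.465  -0.1818] collar [ 0.465  -0.1815]
axle [ 0.4654 -0.1833] sleeve [ 0.4666 -0.183 ]
shift needed world [0.0012 0.0003] tool cm [-0.01  0.12]
```

Request:
arm_command(
  targets=[0,0.1,0.5,0,1,0,0,1,0,1,0,0,1.5,0,1,0,0,1.5,0,1,0,0,1,0,1,0,0,0.3,0,1,0,0,0,0,1],
)

```text
t: 8.02
position: [0.4653, -0.1822, 0.1792]
eef_rot: [[-0.35, 0.937, -0.0], [0.937, 0.35, 0.0], [0.0, -0.0, -1.0]]
contact_force: [0.0, 0.1, -1.2]
grip_width: 0.0198
grip_force: 58.7
```

```bash
python3 - <<'E'
from side import *
m=monitor.sense(); p=m['position']; print(p.round(4),m['contact_force'].round(2),m['torque'].round(3))
for n in('scene','top'):
    s=snap(n,n+'4'); C=cloud(s)
    if n=='scene':
        for r in range(2): print('cone',side(C,p[:2]+[.001,0],p[2]-.054,p[2]-.039,.0155,.024)[0])
        cv2.imwrite('pics/s4c.png',cv2.resize(s['image'][130:280,340:500],(640,600),interpolation=2)[...,::-1])
E
```

```text
[ 0.4653 -0.1822  0.1792] [ 0.    0.07 -1.22] [-0.032  0.06   0.013]
cone [ 0.4662 -0.1819]
cone [ 0.4662 -0.1819]
```

View pics/s4c.png

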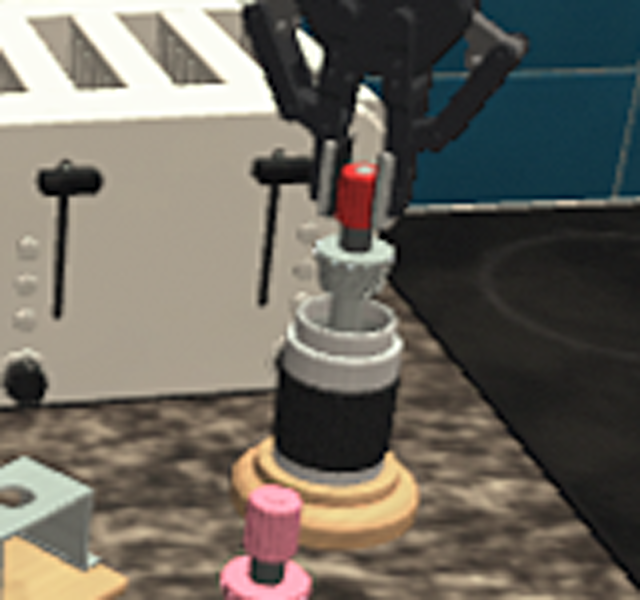

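The axle (348,300) sits centred over the collar mouth, which spans x 297–400. I'm lowering carefully to the bearing.

Request:
arm_command(
  targets=[0,0,0.4,0,1,0,0,0.2,0,1,0,0,0.15,0,1,0,0,0.1,0,1],
)

```text
t: 8.62
position: [0.4652, -0.1821, 0.1707]
eef_rot: [[-0.35, 0.937, -0.0], [0.937, 0.35, 0.0], [0.0, -0.0, -1.0]]
contact_force: [0.0, 0.7, -1.1]
grip_width: 0.0194
grip_force: 58.8
```

Request:
arm_command(
  targets=[0,0,0.1,0,1,0,0,0.1,0,1,0,0,0.1,0,1,0,0,0,0,1],
)

```text
t: 9.12
position: [0.4652, -0.1821, 0.1677]
eef_rot: [[-0.35, 0.937, -0.0], [0.937, 0.35, 0.0], [0.0, -0.0, -1.0]]
contact_force: [0.4, 0.3, -1.2]
grip_width: 0.0196
grip_force: 58.8
```

Request:
arm_command(
  targets=[0,0,0.1,0,1,0,0,0.1,0,1,0,0,0.1,0,1,0,0,0.1,0,1,0,0,0.1,0,1,0,0,0.1,0,1],
)

```text
t: 9.88
position: [0.4652, -0.1821, 0.1617]
eef_rot: [[-0.35, 0.937, -0.0], [0.937, 0.35, 0.0], [0.0, 0.0, -1.0]]
contact_force: [-0.5, 0.7, -1.9]
grip_width: 0.0197
grip_force: 58.8
```

Request:
arm_command(
  targets=[0,0,0.1,0,1,0,0,0.1,0,1,0,0,0.1,0,1,0,0,0.1,0,1],
)

```text
t: 10.38
position: [0.4652, -0.1821, 0.1577]
eef_rot: [[-0.35, 0.937, 0.0], [0.937, 0.35, -0.0], [-0.0, 0.0, -1.0]]
contact_force: [0.0, -1.3, -1.0]
grip_width: 0.0196
grip_force: 58.8
```

Request:
arm_command(
  targets=[0,0,0.15,0,1,0,0,0.15,0,1,0,0,0.15,0,1,0,0,0.15,0,1,0,0,0.15,0,1,0,0,0.15,0,1],
)

```text
t: 11.12
position: [0.4652, -0.1821, 0.1487]
eef_rot: [[-0.35, 0.937, -0.0], [0.937, 0.35, 0.0], [0.0, 0.0, -1.0]]
contact_force: [-0.3, 0.1, -1.7]
grip_width: 0.0197
grip_force: 58.8
```

Request:
arm_command(
  targets=[0,0,0.1,0,1,0,0,0.1,0,1,0,0,0.1,0,1,0,0,0.1,0,1],
)

```text
t: 11.62
position: [0.4652, -0.1821, 0.1448]
eef_rot: [[-0.35, 0.937, 0.0], [0.937, 0.35, 0.0], [0.0, 0.0, -1.0]]
contact_force: [-0.7, 0.4, -1.5]
grip_width: 0.02
grip_force: 58.8
```

Request:
arm_command(
  targets=[0,0,0.1,0,1,0,0,0.1,0,1,0,0,0.05,0,1],
)

```text
t: 12.0
position: [0.4652, -0.1821, 0.1422]
eef_rot: [[-0.35, 0.937, -0.0], [0.937, 0.35, 0.0], [0.0, -0.0, -1.0]]
contact_force: [-0.2, 0.0, -1.1]
grip_width: 0.0199
grip_force: 58.8
```

Request:
arm_command(
  targets=[0,0,0.05,0,1,0,0,0.05,0,1],
)

```text
t: 12.25
position: [0.4653, -0.1821, 0.1414]
eef_rot: [[-0.35, 0.937, 0.0], [0.937, 0.35, -0.0], [-0.0, 0.0, -1.0]]
contact_force: [-0.3, 0.1, 0.4]
grip_width: 0.0197
grip_force: 59.0
```

Request:
arm_command(
  targets=[0,0,0.03,0,1,0,0,0,0,1],
)

```text
t: 12.5
position: [0.4654, -0.1822, 0.1413]
eef_rot: [[-0.35, 0.937, 0.0], [0.937, 0.35, -0.0], [-0.0, 0.0, -1.0]]
contact_force: [-0.1, -0.5, 1.9]
grip_width: 0.0196
grip_force: 59.1
```

Request:
arm_command(
  targets=[0,0,0.03,0,1,0,0,0,4,1,0,0,0,4,1,0,0,0,4,1],
)

```text
t: 13.0
position: [0.4659, -0.1821, 0.1412]
eef_rot: [[-0.146, 0.989, 0.002], [0.989, 0.146, -0.0], [-0.0, 0.002, -1.0]]
contact_force: [1.1, -0.8, 3.7]
grip_width: 0.0199
grip_force: 59.2
```

Request:
arm_command(
  targets=[0,0,0,4,1,0,0,0,4,1,0,0,0,4,1],
)

```text
t: 13.38
position: [0.466, -0.1822, 0.1411]
eef_rot: [[0.063, 0.998, 0.002], [0.998, -0.063, -0.0], [-0.0, 0.002, -1.0]]
contact_force: [-0.0, 0.0, 1.7]
grip_width: 0.0195
grip_force: 59.1
```

Request:
arm_command(
  targets=[0,0,0.04,4,1,0,0,0,4,1,0,0,0,4,1],
)

```text
t: 13.75
position: [0.4659, -0.1822, 0.1405]
eef_rot: [[0.269, 0.963, 0.001], [0.963, -0.269, -0.0], [0.0, 0.001, -1.0]]
contact_force: [1.6, 0.7, -1.5]
grip_width: 0.0195
grip_force: 58.8
```

Request:
arm_command(
  targets=[0,0,0,4,1,0,0,0,4,1,0,0,0,4,1],
)

```text
t: 14.12
position: [0.4658, -0.1823, 0.1402]
eef_rot: [[0.464, 0.886, 0.001], [0.886, -0.464, -0.0], [0.0, 0.001, -1.0]]
contact_force: [1.9, -1.4, -0.7]
grip_width: 0.0197
grip_force: 58.7
```

The press force vanished and z dropped, so the square has found the socket. Lowering gently.

Request:
arm_command(
  targets=[0,0,0.05,-3,1,0,0,0.1,-3,1,0,0,0.05,0,1],
)

```text
t: 14.5
position: [0.4658, -0.1823, 0.1383]
eef_rot: [[0.367, 0.93, 0.001], [0.93, -0.367, -0.0], [0.0, 0.001, -1.0]]
contact_force: [1.3, -1.3, -0.7]
grip_width: 0.0196
grip_force: 58.8
```

Request:
arm_command(
  targets=[0,0,0.1,0,1,0,0,0.1,0,1,0,0,0.1,0,1],
)

```text
t: 14.88
position: [0.4657, -0.1822, 0.1355]
eef_rot: [[0.367, 0.93, 0.001], [0.93, -0.367, -0.0], [0.0, 0.001, -1.0]]
contact_force: [1.9, -0.6, -0.2]
grip_width: 0.0195
grip_force: 58.9
```

Request:
arm_command(
  targets=[0,0,0.1,0,1,0,0,0.05,0,1,0,0,0.05,0,1],
)

```text
t: 15.25
position: [0.4656, -0.1822, 0.1335]
eef_rot: [[0.367, 0.93, 0.001], [0.93, -0.367, -0.0], [0.0, 0.001, -1.0]]
contact_force: [3.3, -0.4, 0.8]
grip_width: 0.0198
grip_force: 58.9
```

Request:
arm_command(
  targets=[0,0.04,0.05,0,1,0,0,0.05,0,1,0,0,0.05,0,1],
)

```text
t: 15.62
position: [0.4656, -0.1823, 0.1318]
eef_rot: [[0.367, 0.93, 0.0], [0.93, -0.367, -0.0], [-0.0, 0.0, -1.0]]
contact_force: [1.9, -0.6, 0.1]
grip_width: 0.0197
grip_force: 58.9
```

Request:
arm_command(
  targets=[0,0,0.05,0,1,0,0,0.05,0,1],
)

```text
t: 15.88
position: [0.4657, -0.1823, 0.1315]
eef_rot: [[0.367, 0.93, 0.001], [0.93, -0.367, -0.0], [0.0, 0.001, -1.0]]
contact_force: [0.4, -0.1, 7.8]
grip_width: 0.02
grip_force: 59.7
```

Full 10 mm drop to 0.1315 with firm contact, so the burr is home. Relax, release, rise and check.

Request:
arm_command(
  targets=[0,0,-0.1,0,1,0,0,0,0,0.7,0,0,0,0,0.5,0,0,0,0,0.4,0,0,-1,0,0.3,0,0,-2.5,0,0.1,0,0,-3,0,0,0,0,-3,0,0,0,0,-3,0,0,0,0,-1,0,0,0,0,0,0,0],
)

```text
t: 17.25
position: [0.4658, -0.1823, 0.2673]
eef_rot: [[0.367, 0.93, 0.001], [0.93, -0.367, -0.0], [-0.0, 0.001, -1.0]]
contact_force: [0.3, 0.1, -1.7]
grip_width: 0.0855
grip_force: 0.0
```

```bash
python3 - <<'E'
from side import *
m=monitor.sense(); print(m['position'],m['contact_force'],m['q'])
s=snap('scene','s5'); C=cloud(s)
P=C[190:260,400:450].reshape(-1,3); im=s['image'][190:260,400:450].reshape(-1,3).astype(int)
k=(im[:,0]>140)&(im[:,1]<70); print('red z',P[k,2].min(),P[k,2].max(),'top98',np.percentile(P[k,2],[2,98]))
print('dial',side(C,(.4665,-.1823),.114,.134,.0112,.016),'cup',side(C,(.5618,.2189),.006,.042,.029,.036))
cv2.imwrite('pics/s5c.png',cv2.resize(s['image'][180:270,365:485],(640,480),interpolation=2)[...,::-1])
E
```

```text
[ 0.46582241 -0.18234234  0.26726989] [ 0.25559725  0.06514642 -1.71964271] [-3.73096076e-01  2.33446015e-01  3.98521333e-02  1.37591752e+00
 -1.89904037e-05  1.57297948e+00]
red z 0.005115904432543061 0.13759702263167345 top98 [0.00516391 0.13728144]
dial (array([ 0.466 , -0.1826]), 'res', np.float64(0.001), 112, 'free r', array([ 0.4656, -0.1822,  0.0108])) cup (array([0.5627, 0.2189]), 'res', np.float64(0.0014), 595, 'free r', array([0.5623, 0.2191, 0.0286]))
```

View pics/s5c.png

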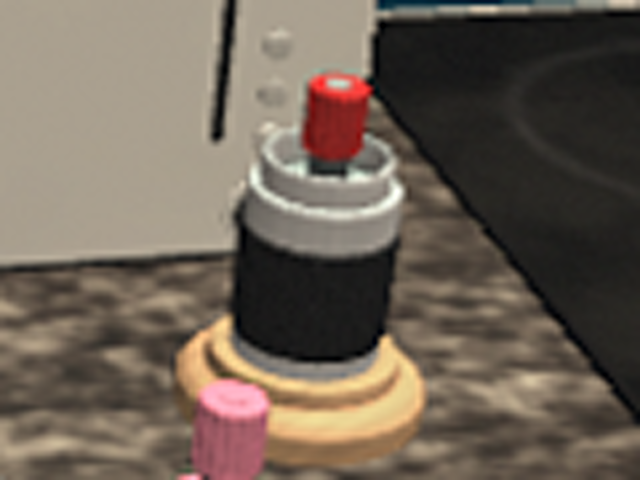

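The dial top is at 0.137 and stands just above the collar at (335,115), well centred, so the burr is home. Now the cup.

Request:
arm_command(
  targets=[1.4,-0.2,0,0,0,3.4,-0.5,0,0,0,4,-0.55,0,0,0,4,-0.55,0,0,0,4,-0.55,0,0,0,4,-0.55,0,0,0,4,-0.55,0,0,0,4,-0.55,0,0,0,4,-0.55,0,0,0,4,-0.55,0,0,0,2.8,-0.45,0,0,0,1.2,-0.24,0,0,0],
)

```text
t: 18.8
position: [0.5604, 0.2207, 0.2651]
eef_rot: [[0.364, 0.931, -0.003], [0.931, -0.364, -0.001], [-0.002, -0.002, -1.0]]
contact_force: [0.7, -1.2, 0.5]
grip_width: 0.0853
grip_force: 0.0
```

Request:
arm_command(
  targets=[0,0,0,-10,0,0,0,0,-10,0,0,0,0,-10,0,0,0,0,-10,0,0,0,0,-10,0,0,0,0,-10,0,0,0,0,-10,0,0,0,0,-10,0,0,0,0,-10,0,0,0,0,-10,0,0,0,0,-10,0,0,0,0,-1,0,0,0,0,0,0],
)

```text
t: 20.42
position: [0.561, 0.2183, 0.2665]
eef_rot: [[-1.0, 0.011, -0.001], [0.011, 1.0, -0.0], [0.001, -0.0, -1.0]]
contact_force: [-0.3, 0.1, 0.4]
grip_width: 0.0853
grip_force: 0.0
```

Request:
arm_command(
  targets=[-0.08,0.04,1.6,0,0,0,0,3.5,0,0,0,0,4,0,0,0,0,4,0,0,0,0,4,0,0,0,0,3,0,0,0,0,2,0,0,0,0,1.5,0,0,0,0,0,0,0],
)

```text
t: 21.55
position: [0.5612, 0.2186, 0.0296]
eef_rot: [[-1.0, 0.01, -0.002], [0.01, 1.0, -0.001], [0.002, -0.001, -1.0]]
contact_force: [0.0, -0.7, -0.5]
grip_width: 0.085
grip_force: 0.0
```

Request:
arm_command(
  targets=[0,0,0,0,0.15,0,0,0,0,0.22,0,0,0,0,0.27,0,0,0,0,0.3,0,0,0,0,0.35,0,0,0,0,0.5,0,0,0,0,0.8,0,0,0,0,1,0,0,0,0,1],
)

```text
t: 22.68
position: [0.5625, 0.2191, 0.0316]
eef_rot: [[-1.0, 0.009, 0.001], [0.009, 1.0, 0.0], [-0.001, 0.0, -1.0]]
contact_force: [-1.3, -0.6, 5.6]
grip_width: 0.0563
grip_force: 62.8
```

Request:
arm_command(
  targets=[0,0,-0.5,0,1,0,0,-1.5,0,1,0,0,-3,0,1,0,0,-4,0,1,0,0,-4,0,1,0,0,-3.5,0,1,0,0,-1.5,0,1,0,0,-0.5,0,1,0,0,0,0,1],
)

```text
t: 23.8
position: [0.5616, 0.2188, 0.2147]
eef_rot: [[-1.0, 0.009, -0.002], [0.009, 1.0, -0.001], [0.002, -0.001, -1.0]]
contact_force: [-0.9, 0.3, -1.0]
grip_width: 0.0565
grip_force: 63.8
```

```bash
cat > cup.py <<'E'
from side import *
m=monitor.sense(); p=m['position']; print(p.round(4),m['contact_force'].round(1),m['eef_rot'].round(3).tolist())
s=eyes.snapshot('scene'); C=cloud(s); c=p[:2]+[.001,0]; z=p[2]-.0316
P=C.reshape(-1,3); k=np.hypot(P[:,0]-c[0],P[:,1]-c[1])<.04
h=P[k&(P[:,2]>z-.03)&(P[:,2]<z+.02)][:,2]; print('mouth z exp',z.round(4),'seen',np.percentile(h,[0,1,3,5]).round(4),len(h))
for a,b in((.003,.012),(.012,.022),(.003,.022)): print(side(C,c,z+a,z+b,.0287,.034))
g=(.466,-.1823); print('sleeve',side(C,g,.035,.08,.030,.037),'collar',side(C,g,.098,.106,.0245,.027)[0])
cv2.imwrite('pics/cup.png',s['image'][...,::-1])
E
python3 cup.py
```

```text
[0.5616 0.2188 0.2147] [-0.9  0.3 -1. ] [[-1.0, 0.009, -0.002], [0.009, 1.0, -0.001], [0.002, -0.001, -1.0]]
mouth z exp 0.1831 seen [0.1812 0.1822 0.1826 0.1828] 405
(array([0.5636, 0.219 ]), 'res', np.float64(0.0015), 132, 'free r', array([0.5611, 0.2203, 0.0262]))
(array([0.5608, 0.2205]), 'res', np.float64(0.0009), 210, 'free r', array([0.563 , 0.2198, 0.0308]))
(array([0.5615, 0.2201]), 'res', np.float64(0.0015), 342, 'free r', array([0.5625, 0.2198, 0.0296]))
sleeve (array([ 0.4666, -0.183 ]), 'res', np.float64(0.001), 606, 'free r', array([ 0.4663, -0.1827,  0.0297])) collar [ 0.4661 -0.1821]
```

Request:
arm_command(
  targets=[0.35,-1.5,0,0,1,0.8,-3.5,0,0,1,0.9,-4,0,0,1,0.9,-4,0,0,1,0.9,-4,0,0,1,0.9,-4,0,0,1,0.9,-4,0,0,1,0.9,-4,0,0,1,0.9,-4,0,0,1,0.85,-3.7,0,0,1,0.65,-2.4,0,0,1,0.3,-1.1,0,0,1,0,0,0,0,1],
)

```text
t: 25.48
position: [0.4654, -0.1826, 0.2154]
eef_rot: [[-1.0, 0.01, -0.001], [0.01, 1.0, 0.001], [0.001, 0.001, -1.0]]
contact_force: [-0.4, -0.7, -1.4]
grip_width: 0.0567
grip_force: 63.9
```

```bash
python3 cup.py
```

```text
[ 0.4654 -0.1826  0.2154] [-0.4 -0.7 -1.4] [[-1.0, 0.01, -0.001], [0.01, 1.0, 0.001], [0.001, 0.001, -1.0]]
mouth z exp 0.1838 seen [0.183  0.1835 0.1838 0.184 ] 289
(array([ 0.4675, -0.1832]), 'res', np.float64(0.0015), 107, 'free r', array([ 0.4668, -0.1824,  0.0277]))
(array([ 0.4647, -0.1808]), 'res', np.float64(0.0008), 119, 'free r', array([ 0.465, -0.181,  0.029]))
(array([ 0.4653, -0.1819]), 'res', np.float64(0.0017), 226, 'free r', array([ 0.465 , -0.1817,  0.0284]))
sleeve (array([ 0.4665, -0.1829]), 'res', np.float64(0.0011), 599, 'free r', array([ 0.4662, -0.1825,  0.0295])) collar [ 0.4658 -0.1825]
```

View pics/cup.png

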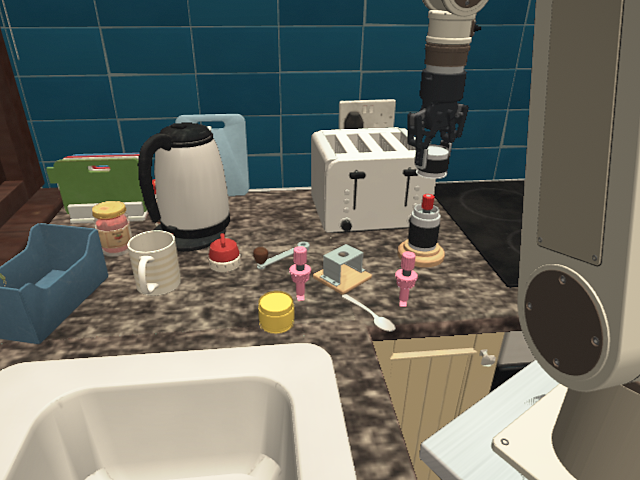

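The picture shows the cup hanging at (433,162) over the grinder (424,230) with nothing else disturbed. Lowering.

Request:
arm_command(
  targets=[0,0,1,0,1,0,0,2,0,1,0,0,2,0,1,0,0,1.2,0,1,0,0,0.6,0,1,0,0,0.3,0,1,0,0,0,0,1],
)

```text
t: 26.4
position: [0.4663, -0.1822, 0.1451]
eef_rot: [[-1.0, 0.009, 0.001], [0.009, 1.0, -0.0], [-0.001, -0.0, -1.0]]
contact_force: [0.2, -0.4, -1.2]
grip_width: 0.0566
grip_force: 63.9
```

Request:
arm_command(
  targets=[0,0,0.15,0,1,0,0,0.1,0,1,0,0,0.1,0,1,0,0,0.1,0,1],
)

```text
t: 26.9
position: [0.4661, -0.1822, 0.1403]
eef_rot: [[-1.0, 0.009, 0.0], [0.009, 1.0, -0.0], [-0.0, -0.0, -1.0]]
contact_force: [0.2, 0.3, -0.3]
grip_width: 0.0564
grip_force: 63.9
```

Request:
arm_command(
  targets=[0,0,0.1,0,1,0,0,0.1,0,1,0,0,0.05,0,1],
)

```text
t: 27.28
position: [0.4661, -0.1823, 0.1379]
eef_rot: [[-1.0, 0.009, 0.0], [0.009, 1.0, -0.0], [-0.0, -0.0, -1.0]]
contact_force: [-0.2, 1.2, 1.2]
grip_width: 0.0563
grip_force: 64.0
```

Request:
arm_command(
  targets=[0,0,0.05,0,1,0,0,0.05,0,1,0,0,0.05,0,1],
)

```text
t: 27.65
position: [0.4663, -0.1827, 0.1363]
eef_rot: [[-1.0, 0.009, 0.001], [0.009, 1.0, -0.001], [-0.001, -0.001, -1.0]]
contact_force: [0.3, -1.8, -0.9]
grip_width: 0.0564
grip_force: 64.0
```

Request:
arm_command(
  targets=[0,0,0.1,0,1,0,0,0.1,0,1,0,0,0.1,0,1],
)

```text
t: 28.02
position: [0.4663, -0.1827, 0.1334]
eef_rot: [[-1.0, 0.009, 0.001], [0.009, 1.0, -0.001], [-0.001, -0.001, -1.0]]
contact_force: [0.7, -3.5, 0.3]
grip_width: 0.0564
grip_force: 64.0
```

Request:
arm_command(
  targets=[0,0,0.1,0,1,0,0,0.1,0,1,0,0,0.05,0,1],
)

```text
t: 28.4
position: [0.4663, -0.1827, 0.131]
eef_rot: [[-1.0, 0.009, 0.001], [0.009, 1.0, -0.001], [-0.001, -0.001, -1.0]]
contact_force: [0.0, -4.6, 2.4]
grip_width: 0.0561
grip_force: 64.0
```

Side force of −4.6 N along y, so I shift a touch to −y and continue.

Request:
arm_command(
  targets=[0,-0.06,0.05,0,1,0,0,0.1,0,1,0,0,0.05,0,1],
)

```text
t: 28.78
position: [0.4662, -0.1828, 0.1288]
eef_rot: [[-1.0, 0.009, 0.0], [0.009, 1.0, -0.0], [-0.0, -0.0, -1.0]]
contact_force: [0.9, -4.0, 1.5]
grip_width: 0.0566
grip_force: 64.0
```

Request:
arm_command(
  targets=[0,0,0.05,0,1,0,0,0.05,0,1],
)

```text
t: 29.02
position: [0.4662, -0.1828, 0.1278]
eef_rot: [[-1.0, 0.009, 0.0], [0.009, 1.0, -0.0], [-0.0, -0.0, -1.0]]
contact_force: [0.3, -4.4, 1.7]
grip_width: 0.0565
grip_force: 64.0
```

Request:
arm_command(
  targets=[0,-0.03,0.05,0,1,0,0,0.05,0,1],
)

```text
t: 29.28
position: [0.4661, -0.1829, 0.1275]
eef_rot: [[-1.0, 0.009, 0.001], [0.009, 1.0, 0.0], [-0.001, 0.0, -1.0]]
contact_force: [-1.0, -1.1, 9.4]
grip_width: 0.0565
grip_force: 64.9
```

Request:
arm_command(
  targets=[0,0,0.03,0,1,0,0,0.03,0,1],
)

```text
t: 29.52
position: [0.4662, -0.1828, 0.1275]
eef_rot: [[-1.0, 0.009, 0.001], [0.009, 1.0, 0.0], [-0.001, 0.0, -1.0]]
contact_force: [-1.6, -1.6, 10.3]
grip_width: 0.0568
grip_force: 65.1
```

Stopped at 0.1275 (0.1276 expected), so the cup is flush. Relax, open, rise.

Request:
arm_command(
  targets=[0,0,-0.15,0,1,0,0,0,0,0.25,0,0,0,0,0.1,0,0,0,0,0,0,0,0,0,0,0,0,-1,0,0,0,0,-3,0,0,0,0,-3.5,0,0,0,0,-3,0,0,0,0,-1,0,0,0,0,0,0,0],
)

```text
t: 30.9
position: [0.4663, -0.1832, 0.2431]
eef_rot: [[-1.0, 0.009, 0.001], [0.009, 1.0, -0.0], [-0.001, -0.0, -1.0]]
contact_force: [-0.2, 0.9, -0.2]
grip_width: 0.0854
grip_force: 0.0
```

```bash
python3 - <<'E'
from side import *
m=monitor.sense(); print(m['position'],m['contact_force'],m['grip_width'])
s=snap('scene','s6'); C=cloud(s); P=C.reshape(-1,3); k=np.hypot(P[:,0]-.466,P[:,1]+.1825)<.025
print('top z',np.percentile(P[k&(P[:,2]>.11)&(P[:,2]<.17)][:,2],[50,90,98]),side(C,(.466,-.1825),.1,.138,.029,.036))
cv2.imwrite('pics/s6c.png',cv2.resize(s['image'][150:285,345:525],(800,600),interpolation=2)[...,::-1])
E
```

```text
[ 0.46631127 -0.18317861  0.24314923] [-0.18172564  0.86712127 -0.17998227] 0.08535984586823027
top z [0.14005074 0.14091429 0.14154365] (array([ 0.4662, -0.182 ]), 'res', np.float64(0.0016), 547, 'free r', array([ 0.466 , -0.1818,  0.0287]))
```

View pics/s6c.png

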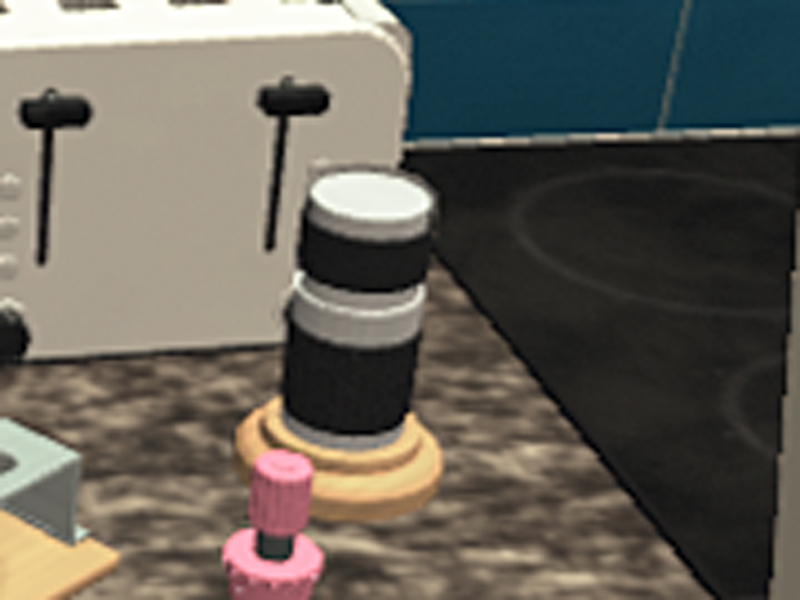

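The cup sits on the shoulder at (365,295) with no gap. Its top reads 0.141, against 0.045 when it stood on the table, so it is 96 mm up as required.

```bash
python3 -c "
from cell import ticket; print(ticket.finish_job())"
```

```text
the job is handed in; nothing more can be done
None
```

The grinder is back together and handed in: the burr dropped fully home in the hub, the cup sits flush on the body, the highest contact force I read was about 10 N, and the clock was at about 31 s of the 64 s allowed.

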